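# Set up the tea-stained board and open the stain remover

### The arm

A 7-joint arm with a two-finger parallel gripper is mounted at the origin on the work surface. World frame = base frame: x ahead of the robot, y to its left, z up, the work surface at z = 0. Lengths are in m, angles in rad, forces in N, time in s.
With the tool pointing down it reaches from about 0.425 to 0.925 m from the base axis. Payload 6.8 kg.
Tool frame: the origin (TCP) lies on the centre line of the jaws, within the pads' length; the fingertips stand ctrl.finger_overhang ahead of it and the grasp point (between the pads) lies 2 mm behind it (ctrl.finger_overhang is the distance from the TCP to the fingertips, in m); z points along the fingers, y is the line along which they close (so a half turn about z gives the same grasp; the last joint's range is limited). The gripper opens to 88 mm and grips with 3 to 60 N. Pads are 20 mm wide; open, the fingers measure 115 mm over their backs; the gripper's body (75 mm by 178 mm) begins 61 mm behind the grasp point.
Start: joints at [1.064, 0.477, 0.022, 1.555, -0.011, 1.109, -0.083], TCP at [0.262, -0.622, 0.24] pointing down, gripper open.
Joint ranges: [-2.96, 2.96], [-0.34, 2.1], [-1.41, 1.46], [0.24, 2.44], [-1.37, 4.51], [0.17, 1.92], [-2.96, 2.96]. Speed limits (rad/s): [2.39, 2.39, 3.14, 3.14, 3.14, 3.14, 3.14].

### API

Orientations are given as a rotation vector (axis times angle).
In Python, from plant import ctrl gives the robot as it stands. The module is installed in compiled form; this text tells all that it offers.
- The arm moves only by the tool arm_command, never from a script. Its argument "series" is a list of rows, each an object of numbers: "grip": the closure, from 0 (fully open) to 1 (shut); "x", "y", "z": the shift along the tool's x, y, z in mm; "wx", "wy", "wz": the turn, a rotation vector about the tool's x, y, z in degrees. In form: [{"grip": .., "x": .., "y": .., "z": .., "wx": .., "wy": .., "wz": ..}, ...]. A call has 1 to 20 rows; each row is the pose to reach, as a shift and turn from the pose commanded when the call began, along the tool's axes at that moment; what a row does not reach only later rows make up. A row lasts 1/10 s, in which the tool goes at most 50 mm and 8.59 degrees, less where a joint would pass 70% of its speed; a pose out of reach is approached as far as the arm can. A call with a gripper value outside its range is refused whole. The fingers move at their own pace and stop on an object; the grip force is fixed at half the most. Time passes only in rows, so rows that repeat a pose let the fingers close. It gives the time, the measured TCP pose, the force, the opening and the grip force at its end, in the units of the state.
- ctrl.read_state(): the state, without advancing time (a new reading comes with each control period).
- ctrl.snapshot(name): name is "side" or "top"; returns the picture (384x512x3 uint8, blue, green, red); there is no depth.
- ctrl.get_calibration(name): a dict with "fov_y" (degrees; the focal length in pixels is half the picture's height over the tangent of half this angle, whatever the lens; pixels are square), "cx", "cy" (the principal point, pixels), "k1" (the pictures are not rectified: a ray, as slopes to the right and down, at radius r is drawn at 1 + k1 r^2 times it, then the intrinsics apply), "extrinsics" (4x4, takes a point from camera to world coordinates). Camera axes: x right, y down, z forward; pixel columns grow to the right and rows downward; lengths in m; the calibration is good to about 2 mm. A picture is of the moment at which its call begins. get_calibration takes no time and is no camera call.
- ctrl.job_done(): hands the job in; it is judged then, once.
Trained networks look in the newest picture that a camera, given by its name, has taken for a name from the list of things; names that differ only in an ending like _2 or _b are one class to them, and where a whole thing is asked for, a point or a joint stands for the part that bears it (a point fixed in the world has none). Each returns a list of dicts, best first, with "score" (0 to 1); they miss things now and then, are a little off and sometimes report something else, mostly with a low value. They report only what shows in the picture. A call takes as long as a camera call. They do not tell look-alikes from the thing itself.
- ctrl.masks_of(label, camera): "region" (384x512 bool, what is visible of it) and "xy" ([column, row] in pixels, amid what is visible of it).
The state is a dict: "t": time; "qpos": joint angles; "dq": joint speeds; "joint_efforts": joint torques, N m; "ee_pos": TCP position; "tcp_rot": TCP orientation; "ft_force": force on the tool from outside, world axes, zero at the start; "moment": the same for the moment, N m; "width": finger opening in m; "grasp_force": force on a finger pad.
Only numpy, scipy, OpenCV 4.12 (cv2) and the standard library are available. Lean on these libraries where they do the work, as an engineer would, in place of code of your own. Each camera call takes 0.05 s, during which the arm holds its last target. There are 200 camera calls.

### The job

Get the tea-stained serving board ready for treating: take it out of the wooden rack and stand it on the grey drip mat, leaning back at a steady slant (roughly 20 degrees off upright) against the front rim of the terracotta planter, parallel to the planter, stained face outward, and let go of it. Then open the white stain-remover jar: press its orange safety cap down, keep it pressed while you twist it anticlockwise out of its lock, and lift it straight off, leaving the jar standing where it is. Finish while still holding the cap upright in the gripper, about 7 cm above the jar's mouth, and leave everything else on the console alone.

Things in the scene. Friction and masses are not known exactly. Their poses are not given: they have to be found in the camera images.
- board: Pale wooden serving board, a plain slab 14 thick (x), 130 wide (y), 190 tall (z) mm, about 0.25 kg, standing upright in the rack at the start. Origin: middle of its lower 14 x 130 face; z runs up the board. The dark tea rings are on its -x face, which at the start looks roughly towards the robot.
- rack: Wooden rack, fixed, 136 (x) by 102 (y) mm. Origin: centre of its underside. The board stands in the slot at x = -13 mm on rails 18 mm above the console, between dowels (tops at 82 mm) with 2 mm play each side: lift it 66 mm or more to clear them. A saucer, top at 107 mm, stands 52 mm behind (+x of) the board.
- planter: Heavy terracotta planter, fixed, 120 (x) by 260 (y) by 110 mm high, with low green rosettes up to 155 mm high over its middle and back. Origin: centre of its underside. Its front faces -x, roughly to the robot: the rim's front is a vertical plane at x = -60 mm, top edge at z = 110 mm.
- mat: Grey ribbed drip mat on the console right in front of the planter, fixed, 110 (x) by 220 (y) by 3 mm thick. Origin: centre of its underside, always at x = -117 mm in the planter's frame, axes parallel to the planter's. Fixed furnishings stand beyond, near x = 0.82: a domed candy tray (240 mm wide, 147 high, near y = -0.26) and a tea tray with cups (320 wide, 82 high, near y = 0.42).
- jar: White plastic stain-remover jar with a yellow band, loose, 0.65 to 0.95 kg: 88 mm diameter up to 108 mm, then a shoulder in to a neck of 39 mm diameter from 128 mm up, with lugs to 49 mm diameter under the cap; mouth rim 170 mm above its underside. Origin: centre of its underside, z up.
- cap: Orange ribbed round push-and-turn safety cap, loose, 59 mm diameter, 33 mm high, 50 g. Origin: middle of its lower edge, z up. Closed, the origin is on the jar's axis 148 mm above the jar's underside, and its x axis is along the jar's x axis. Three inner lugs hook under three lugs of the neck, held behind 3 mm teeth by a spring in the cap.
- cap_top (a point): Centre of the cap's top, 33 mm above its origin. To open: press 3.3 mm or more below rest (travel 5.5 mm; spring 4 N at first, 8 N at 3.3 mm, 11 N at the end) and while pressed turn anticlockwise seen from above; from 34 to 86 degrees (best 60) of turn it is free to lift straight off. Clockwise it is blocked.
- caddy: Aluminium tea caddy, 81 mm diameter, 146 mm high with its twist cap, loose, beside the jar. Origin: centre of its underside. Leave alone. A fixed red helmet (270 mm wide, 250 high) stands farther left, at x = 0.36, y = 0.58.
- pitcher: Glass pitcher, loose, 120 mm diameter, 205 mm high, handle reaching 102 mm out along its +y. Origin: centre of its underside. Leave alone. A fixed low key dish (124 mm wide, 32 high) is at x = 0.48, y = -0.58.
Not all that is in view belongs to the job. Of the things like the board, leave any that is blue or yellow; of the rest the larger one is meant.

How it is judged:
By the outcome, as a careful person would: the job done as asked, in the order asked, and still so for the second after the job is handed in, while the arm keeps its last pose, push and grip.
It also fails if it takes over 48 s, if anything falls off the work surface, if the arm or the gripper's body presses on something with over 40 N, if the wrist force passes 120 N, or if a joint passes its speed limit or range.

## Working session

There is one attempt and no reset: what is moved stays moved. The work goes in short steps, Python scripts to look and compute and a tool call to move; the robot and the scene stay as the last step left them, time stands still between calls to the robot, and variables do not carry over. Pictures are saved under pics/ and viewed, at most 10 in all, crops included, and the job is handed in when it is done.

Besides the shell and the picture viewer there is one more tool, called after "Call:" as name([rows], argument=value, ...), one row to a line, values as JSON. arm_command: Moves the arm, as the interface text tells. Its arguments: {"type":"object","properties":{"series":{"type":"array"}},"required":["series"]}

```bash
mkdir -p pics; cat > h.py <<'E'
import numpy as np, cv2
from plant import ctrl
from scipy.spatial.transform import Rotation as R
def cal(n):
    c=ctrl.get_calibration(n); f=192/np.tan(np.radians(c["fov_y"])/2); return c,f,np.array(c["extrinsics"])
def proj(n,P):
    c,f,T=cal(n); P=np.atleast_2d(P); q=(P-T[:3,3])@T[:3,:3]; s=q[:,:2]/q[:,2:]
    r2=(s**2).sum(1,keepdims=True); s=s*(1+c["k1"]*r2); return s*f+[c["cx"],c["cy"]]
def ray(n,uv):
    c,f,T=cal(n); d=(np.atleast_2d(uv)-[c["cx"],c["cy"]])/f; s=d.copy()
    for _ in range(20): s=d/(1+c["k1"]*(s**2).sum(1,keepdims=True))
    v=np.c_[s,np.ones(len(s))]@T[:3,:3].T; return T[:3,3],v
def atz(n,uv,z):
    o,v=ray(n,uv); return o+v*((z-o[2])/v[:,2:])
E
python3 - <<'E'
from h import *
np.set_printoptions(precision=3,suppress=True)
for n in("side","top"):
    im=ctrl.snapshot(n); cv2.imwrite(f"pics/{n}0.png",im)
    c,f,T=cal(n); print(n,f,c["k1"],T.tolist())
    for l in("board","rack","planter","mat","jar","cap","caddy","pitcher"):
        for d in ctrl.masks_of(l,n):
            m=d["region"]; ys,xs=np.nonzero(m); print(l,round(d["score"],2),np.round(d["xy"]),m.sum(),(xs.min(),ys.min(),xs.max(),ys.max()) if len(xs) else 0)
print(ctrl.read_state(), ctrl.finger_overhang)
E
```

```text
side 394.03570417554175 -0.09877812687809442 [[0.9999778848729318, -0.006610382060940104, 0.0007298041283312568, 0.5548056823354722], [-0.005686054578216468, -0.7928768249922635, 0.6093554046478302, -0.6289278377251679], [-0.003449427255483386, -0.609346078381732, -0.7928968774137108, 0.8919888418508531], [0.0, 0.0, 0.0, 1.0]]
board 0.94 [159. 282.] 809 (np.int64(136), np.int64(267), np.int64(181), np.int64(303))
board 0.62 [174. 355.] 953 (np.int64(148), np.int64(346), np.int64(199), np.int64(371))
board 0.58 [219. 270.] 1499 (np.int64(205), np.int64(224), np.int64(234), np.int64(313))
board 0.58 [204. 211.] 2078 (np.int64(178), np.int64(169), np.int64(222), np.int64(248))
rack 0.95 [240. 301.] 1294 (np.int64(195), np.int64(267), np.int64(261), np.int64(323))
planter 0.68 [325. 190.] 4498 (np.int64(301), np.int64(140), np.int64(351), np.int64(239))
mat 0.76 [280. 203.] 2531 (np.int64(257), np.int64(167), np.int64(301), np.int64(232))
mat 0.5 [218. 270.] 1507 (np.int64(205), np.int64(223), np.int64(234), np.int64(312))
jar 0.65 [218. 154.] 1158 (np.int64(198), np.int64(132), np.int64
[... 1443 characters left out ...]
79), np.int64(218), np.int64(206), np.int64(247))
caddy 0.56 [124. 175.] 971 (np.int64(103), np.int64(162), np.int64(145), np.int64(192))
pitcher 0.67 [383. 171.] 2055 (np.int64(356), np.int64(135), np.int64(411), np.int64(191))
{'t': 0.9, 'qpos': array([ 1.064,  0.477,  0.022,  1.555, -0.012,  1.109, -0.083]), 'dq': array([-0.001,  0.001,  0.001, -0.   ,  0.002,  0.001,  0.   ]), 'joint_efforts': array([  0.   , -58.271,   1.533, -27.294,  -0.054,   0.01 ,   0.   ]), 'ee_pos': array([ 0.262, -0.622,  0.24 ]), 'tcp_rot': array([3.079, 0.622, 0.   ]), 'ft_force': array([ 0.319, -1.093,  0.86 ]), 'moment': array([-0.014,  0.049, -0.007]), 'grasp_force': 0.0, 'width': 0.08796851488582148} 0.017
```

```bash
python3 - <<'E'
import cv2
for n in("side","top"): cv2.imwrite(f"pics/{n}0b.png",cv2.resize(cv2.imread(f"pics/{n}0.png"),(800,600),interpolation=cv2.INTER_CUBIC))
E
```

```text
(no output)
```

View pics/side0b.png

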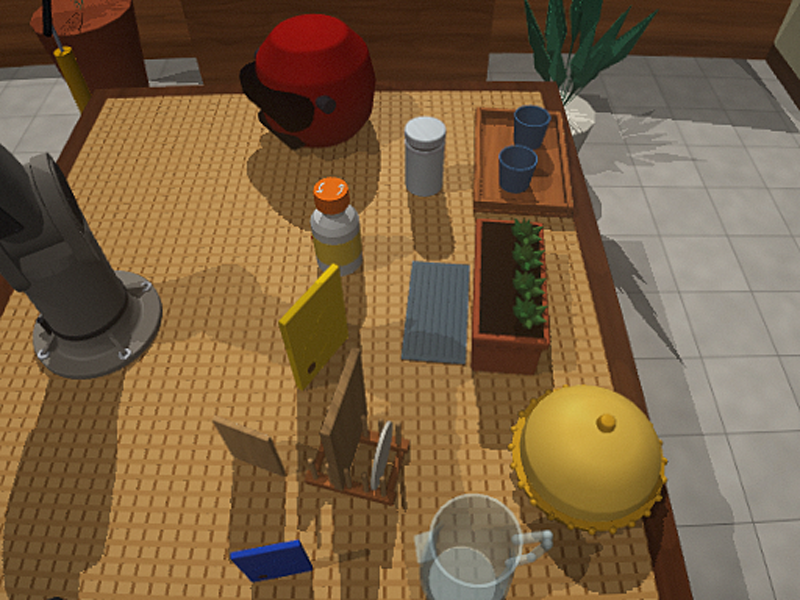

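View pics/top0b.png

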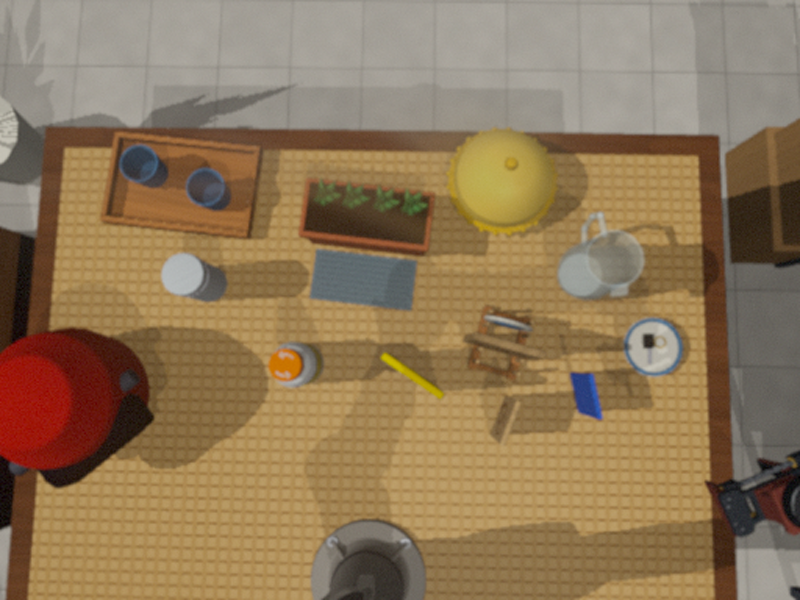

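```bash
cat > fit.py <<'E'
from h import *
from scipy.optimize import minimize
def box(lx,ly,z0,z1,x0=0):
    return np.array([[x0+a*lx/2,b*ly/2,z] for a in(-1,1) for b in(-1,1) for z in(z0,z1)])
def cyl(r,z0,z1):
    t=np.linspace(0,2*np.pi,48); return np.vstack([np.c_[r*np.cos(t),r*np.sin(t),0*t+z] for z in(z0,z1)])
def place(p,P):
    c,s=np.cos(p[2]),np.sin(p[2]); return P@np.array([[c,-s,0],[s,c,0],[0,0,1]]).T+[p[0],p[1],0]
def sil(n,W,S=4):
    m=np.zeros((384*S,512*S),np.uint8); h=cv2.convexHull(((proj(n,W)+.5)*S-.5).astype(np.float32))
    cv2.fillConvexPoly(m,np.round(h*4).astype(np.int32),1,shift=2); return cv2.resize(m*255,(512,384),interpolation=cv2.INTER_AREA)/255.
def fit(items,p0,free=3):
    # items: (cam, mask, points)
    def c(p):
        p=np.r_[p,0,0,0][:3]; e=0
        for n,m,P in items:
            s=sil(n,place(p,P)); e+=1-np.minimum(s,m).sum()/np.maximum(s,m).sum()
        return e
    p0=np.array(p0[:free],float); best=None
    for k in range(3):
        sim=np.vstack([p0]+[p0+d for d in np.diag([.02,.02,.12][:free])*(-1)**k])
        r=minimize(c,p0,method="Nelder-Mead",options=dict(initial_simplex=sim,xatol=1e-4,fatol=1e-5)); p0=r.x
    return r.x,r.fun
def mask(l,n,near):
    ds=ctrl.masks_of(l,n); d=min(ds,key=lambda d:np.hypot(*(np.array(d["xy"])-near))); return d["region"].astype(float)
E
python3 - <<'E'
from fit import *
np.set_printoptions(precision=4,suppress=True)
B=box(.014,.13,.018,.208)
x0=atz("top",[[324,222]],.208)[0]
mbt,mbs=mask("board","top",(324,222)),mask("board","side",(219,270))
for it in([("top",mbt,B),("side",mbs,B)],[("top",mbt,B)],[("side",mbs,B)]): b,e=fit(it,[x0[0],x0[1],0.1]); print("board",b,e)
pb=fit([("top",mbt,B),("side",mbs,B)],[x0[0],x0[1],0.1])[0]
M=box(.11,.22,0,.003,-.117); P=box(.12,.26,0,.11)
mt,ms=mask("mat","top",(233,177)),mask("mat","side",(280,203)); pt,ps=mask("planter","top",(236,136)),mask("planter","side",(325,190))
x0=atz("top",[[236,136]],.11)[0]
pm=fit([("top",mt,M),("side",ms,M),("top",pt,P)],[x0[0],x0[1],0.])[0]
for it in([("top",mt,M),("side",ms,M)],[("top",pt,P)],[("top",mt,M),("side",ms,M),("top",pt,P)]): print("planter",*fit(it,[x0[0],x0[1],0.]))
C=cyl(.0295,.148,.181); J=np.vstack([cyl(.044,0,.108),cyl(.0195,.128,.15)])
cs=mask("cap","side",(211,128)); im=cv2.imread("pics/top0.png"); hsv=cv2.cvtColor(im,cv2.COLOR_BGR2HSV)
def orange(im,u,v,r=25):
    h=cv2.cvtColor(im,cv2.COLOR_BGR2HSV); m=((h[...,0]<14)&(h[...,1]>150)&(h[...,2]>110)).astype(float); z=np.zeros_like(m); z[v-r:v+r,u-r:u+r]=m[v-r:v+r,u-r:u+r]; return cv2.morphologyEx(z,cv2.MORPH_CLOSE,np.ones((9,9)))
ct=orange(im,184,233); co=orange(cv2.imread("pics/side0.png"),211,125)
x0=atz("top",[[184,233]],.18)[0]; print("cap area",ct.sum(),co.sum(),cs.sum())
for it in([("top",ct,C)],[("side",co,C)],[("side",cs,C)],[("top",ct,C),("side",co,C)]): print("jar",*fit(it,x0,2))
x0=atz("side",[[217,165]],.03)[0]
js=mask("jar","side",(218,154)); print("jarbody",*fit([("side",js,J)],x0,2))
for nm,uv,z in(("yellow",[[264,239]],.15),): print(nm,atz("top",uv,z),atz("side",[[216,170],[185,248]],.15))
s,t=cv2.imread("pics/side0.png"),cv2.imread("pics/top0.png")
for im,n in((s,"side"),(t,"top")):
    for p,Q in((pb,B),(pm,M),(pm,P)):
        h=cv2.convexHull(proj(n,place(p,Q)).astype(np.float32)); cv2.polylines(im,[np.round(h*16).astype(int)],True,(255,255,0),1,shift=4)
a=cv2.resize(s[130:340,130:360],None,fx=2.6,fy=2.6)
b=cv2.resize(t[110:300,180:390],None,fx=1.2,fy=1.2) 
o=np.zeros((546,800,3),np.uint8); o[:,:598]=a; o2=cv2.resize(t[190:290,290:390],(200,200),interpolation=cv2.INTER_CUBIC); o[:200,600:]=o2
o3=cv2.resize(t[110:210,185:285],(200,200)); o[210:410,600:]=o3
cv2.imwrite("pics/crop1.png",o)
E
```

```text
board [ 0.4734 -0.2487 -0.2309] 0.2030681739940029
board [ 0.4729 -0.2492 -0.2367] 0.08853510283514643
board [ 0.4741 -0.2505 -0.2278] 0.1045027064479438
planter [ 0.7314  0.0137 -0.0982] 0.08012766912950586
planter [ 0.732   0.0128 -0.104 ] 0.06492189784070501
planter [ 0.7315  0.0131 -0.1004] 0.1462268480754464
cap area 55.0 353.0 476.0
jar [0.4302 0.1485] 0.8616140586302505
jar [0.4327 0.1508] 0.2610286811949394
jar [0.433  0.1483] 0.054030357387044536
jar [0.4315 0.1506] 1.130013408099332
jarbody [0.4327 0.1474] 0.20438578691338638
yellow [[ 0.4173 -0.082   0.15  ]] [[ 0.4514  0.0021  0.15  ]
 [ 0.3977 -0.2162  0.15  ]]
```

View pics/crop1.png

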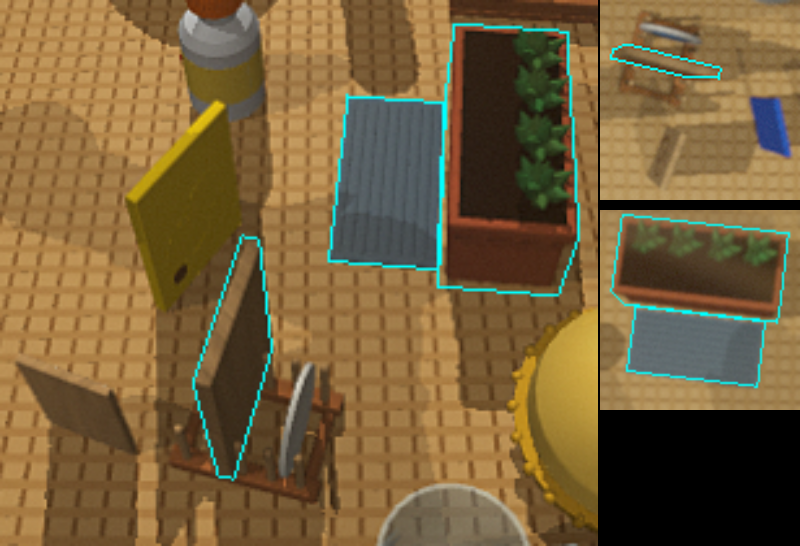

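The larger brown board standing in the rack is the one meant: side (219,270), top (324,222). The others don't fit: the small brown one at side (159,282), the blue one at (174,355) and the yellow one at (204,211). The crop shows the fitted outlines on the rack board, mat and planter.

```bash
cat >> h.py <<'E'
def Rt(yaw,tilt=0):
    "tool y along horizontal direction yaw (deg), tool z down, then leaning: top away along +yaw by tilt"
    a=np.radians(yaw); t=np.radians(tilt); z=np.array([-np.cos(a)*np.sin(t),-np.sin(a)*np.sin(t),-np.cos(t)])
    y=np.array([np.cos(a)*np.cos(t),np.sin(a)*np.cos(t),-np.sin(t)]); return np.c_[np.cross(y,z),y,z]
def rel(p,Rm,p0=None,R0=None):
    s=ctrl.read_state(); p0=s["ee_pos"] if p0 is None else p0; R0=R.from_rotvec(s["tcp_rot"]).as_matrix() if R0 is None else R0
    d=R0.T@(np.array(p)-p0)*1000; w=np.degrees(R.from_matrix(R0.T@Rm).as_rotvec()); print("xyz",np.round(d,1),"w",np.round(w,1)); return d,w
E
python3 - <<'E'
from h import *
rel([.4735,-.249,.30],Rt(-13.3)); 
E
```

```text
xyz [ 339.7 -261.7  -60.3] w [  0.    0.  -53.8]
```

Call:
arm_command([
  {"grip": 0.0, "x": 0, "y": 0, "z": -60, "wz": 0},
  {"grip": 0.3, "x": 340, "y": -262, "z": -60, "wz": -54},
  {"grip": 0.4, "x": 340, "y": -262, "z": -60, "wz": -54},
  {"grip": 0.4, "x": 340, "y": -262, "z": -60, "wz": -54},
  {"grip": 0.4, "x": 340, "y": -262, "z": -60, "wz": -54},
  {"grip": 0.4, "x": 340, "y": -262, "z": -60, "wz": -54},
  {"grip": 0.4, "x": 340, "y": -262, "z": -60, "wz": -54},
  {"grip": 0.4, "x": 340, "y": -262, "z": -60, "wz": -54},
  {"grip": 0.4, "x": 340, "y": -262, "z": -60, "wz": -54},
  {"grip": 0.4, "x": 340, "y": -262, "z": -60, "wz": -54},
  {"grip": 0.4, "x": 340, "y": -262, "z": -60, "wz": -54},
  {"grip": 0.4, "x": 340, "y": -262, "z": -60, "wz": -54},
  {"grip": 0.4, "x": 340, "y": -262, "z": -60, "wz": -54},
  {"grip": 0.4, "x": 340, "y": -262, "z": -60, "wz": -54},
])

```text
validation failed for argument at $.se...
```

```bash
python3 - <<'E'
from h import *
s=ctrl.read_state(); print(s["t"],s["ee_pos"],s["qpos"],s["ft_force"],s["width"])
rel([.4735,-.249,.180],Rt(-13.3))
E
```

```text
1.3 [ 0.26210911 -0.6220414   0.239684  ] [ 1.06389806  0.47696261  0.02241135  1.55541235 -0.01148761  1.1093111
 -0.08306468] [-0.54230063 -0.21659989  0.53330834] 0.08770213789422607
xyz [ 339.7 -261.7   59.7] w [  0.    0.  -53.8]
```

Call:
arm_command([
  {"grip": 0, "x": 0, "y": 0, "z": -60, "wx": 0, "wy": 0, "wz": 0},
  {"grip": 0.3, "x": 340, "y": -262, "z": -60, "wx": 0, "wy": 0, "wz": -54},
  {"grip": 0.4, "x": 340, "y": -262, "z": -60, "wx": 0, "wy": 0, "wz": -54},
  {"grip": 0.4, "x": 340, "y": -262, "z": -60, "wx": 0, "wy": 0, "wz": -54},
  {"grip": 0.4, "x": 340, "y": -262, "z": -60, "wx": 0, "wy": 0, "wz": -54},
  {"grip": 0.4, "x": 340, "y": -262, "z": -60, "wx": 0, "wy": 0, "wz": -54},
  {"grip": 0.4, "x": 340, "y": -262, "z": -60, "wx": 0, "wy": 0, "wz": -54},
  {"grip": 0.4, "x": 340, "y": -262, "z": -60, "wx": 0, "wy": 0, "wz": -54},
  {"grip": 0.4, "x": 340, "y": -262, "z": -60, "wx": 0, "wy": 0, "wz": -54},
  {"grip": 0.4, "x": 340, "y": -262, "z": -60, "wx": 0, "wy": 0, "wz": -54},
  {"grip": 0.4, "x": 340, "y": -262, "z": -60, "wx": 0, "wy": 0, "wz": -54},
  {"grip": 0.4, "x": 340, "y": -262, "z": -60, "wx": 0, "wy": 0, "wz": -54},
  {"grip": 0.4, "x": 340, "y": -262, "z": -60, "wx": 0, "wy": 0, "wz": -54},
  {"grip": 0.4, "x": 340, "y": -262, "z": -60, "wx": 0, "wy": 0, "wz": -54},
])

```text
t: 2.7
ee_pos: [0.4729, -0.2502, 0.2995]
tcp_rot: [2.464, 1.949, -0.001]
ft_force: [-0.3, -0.2, -1.1]
width: 0.0526
grasp_force: 0.0
```

```bash
python3 - <<'E'
from h import *
s=ctrl.read_state(); print(s["t"],s["ee_pos"],s["qpos"],s["ft_force"],s["width"])
rel([.4735,-.249,.180],Rt(-13.3))
E
```

```text
2.7 [ 0.47286033 -0.25019445  0.29954056] [ 0.66711407  0.21446792 -0.34692409  1.79764232  0.08014621  1.14341376
  0.06183837] [-0.34333853 -0.17298225 -1.07412984] 0.052586488626868606
xyz [  1.4   0.4 119.5] w [-0.  0. -0.]
```

Call:
arm_command([
  {"grip": 0.4, "x": 1, "y": 0, "z": 40, "wx": 0, "wy": 0, "wz": 0},
  {"grip": 0.4, "x": 1, "y": 0, "z": 80, "wx": 0, "wy": 0, "wz": 0},
  {"grip": 0.4, "x": 1, "y": 0, "z": 105, "wx": 0, "wy": 0, "wz": 0},
  {"grip": 0.4, "x": 1, "y": 0, "z": 118, "wx": 0, "wy": 0, "wz": 0},
  {"grip": 0.4, "x": 1, "y": 0, "z": 119, "wx": 0, "wy": 0, "wz": 0},
  {"grip": 1, "x": 1, "y": 0, "z": 119, "wx": 0, "wy": 0, "wz": 0},
  {"grip": 1, "x": 1, "y": 0, "z": 119, "wx": 0, "wy": 0, "wz": 0},
  {"grip": 1, "x": 1, "y": 0, "z": 119, "wx": 0, "wy": 0, "wz": 0},
  {"grip": 1, "x": 1, "y": 0, "z": 119, "wx": 0, "wy": 0, "wz": 0},
  {"grip": 1, "x": 1, "y": 0, "z": 119, "wx": 0, "wy": 0, "wz": 0},
  {"grip": 1, "x": 1, "y": 0, "z": 119, "wx": 0, "wy": 0, "wz": 0},
])

```text
t: 3.8
ee_pos: [0.4741, -0.2476, 0.1811]
tcp_rot: [2.461, 1.952, 0.0]
ft_force: [-0.9, -0.1, 2.9]
width: 0.0137
grasp_force: 30.0
```

Call:
arm_command([
  {"grip": 1, "x": 0, "y": 0, "z": -20, "wx": 0, "wy": 0, "wz": 0},
  {"grip": 1, "x": 0, "y": 0, "z": -50, "wx": 0, "wy": 0, "wz": 0},
  {"grip": 1, "x": 0, "y": 0, "z": -90, "wx": 0, "wy": 0, "wz": 0},
  {"grip": 1, "x": 0, "y": 0, "z": -125, "wx": 0, "wy": 0, "wz": 0},
  {"grip": 1, "x": 0, "y": 0, "z": -145, "wx": 0, "wy": 0, "wz": 0},
  {"grip": 1, "x": 0, "y": 0, "z": -150, "wx": 0, "wy": 0, "wz": 0},
  {"grip": 1, "x": 0, "y": 0, "z": -150, "wx": 0, "wy": 0, "wz": 0},
])

```text
t: 4.5
ee_pos: [0.4737, -0.2476, 0.3303]
tcp_rot: [-2.461, -1.952, 0.0]
ft_force: [0.6, 0.3, -3.7]
width: 0.0139
grasp_force: 30.0
```

```bash
cat >> h.py <<'E'
PL=np.array([.7315,.0131]); PY=np.radians(-5.75)
def pw(x,y,z): 
    c,s=np.cos(PY),np.sin(PY); return np.array([PL[0]+c*x-s*y,PL[1]+s*x+c*y,z])
def boardtcp(dx=0,dz=0,th=20,L=.163,dy=0):
    t=np.radians(th); ex=-.060-.107*np.tan(t); ox,oz=ex-.007*np.cos(t),.003+.007*np.sin(t)
    return pw(ox+L*np.sin(t)+dx,dy,oz+L*np.cos(t)+dz)
E
python3 - <<'E'
from h import *
s=ctrl.read_state(); print(s["ee_pos"],s["width"],s["ft_force"])
p=boardtcp(-.015,.05); print(p,boardtcp())
rel(p+[0,0,.12],Rt(-5.75)); rel(p+[0,0,.12],Rt(-5.75,20)); rel(p,Rt(-5.75,20))
E
```

```text
[ 0.47373175 -0.24756012  0.33033276] 0.013856745224729692 [ 0.58770688  0.28057061 -3.70135055]
[0.66705253 0.01958952 0.20856404] [0.68197705 0.0180867  0.15856404]
xyz [304.1 127.5   1.7] w [-0.   0.  -7.4]
xyz [304.1 127.5   1.7] w [20.  -1.3 -7.3]
xyz [304.1 127.5 121.7] w [20.  -1.3 -7.3]
```

Call:
arm_command([
  {"grip": 1, "x": 20, "y": 8, "z": 1, "wx": 0, "wy": 0, "wz": 0},
  {"grip": 1, "x": 55, "y": 23, "z": 1, "wx": 2, "wy": 0, "wz": -1},
  {"grip": 1, "x": 95, "y": 40, "z": 1, "wx": 5, "wy": -0.3, "wz": -2},
  {"grip": 1, "x": 135, "y": 57, "z": 1, "wx": 8, "wy": -0.5, "wz": -3},
  {"grip": 1, "x": 175, "y": 73, "z": 1, "wx": 11, "wy": -0.7, "wz": -4},
  {"grip": 1, "x": 215, "y": 90, "z": 1, "wx": 14, "wy": -1, "wz": -5},
  {"grip": 1, "x": 255, "y": 107, "z": 1, "wx": 17, "wy": -1.2, "wz": -6},
  {"grip": 1, "x": 285, "y": 120, "z": 1, "wx": 19, "wy": -1.3, "wz": -7},
  {"grip": 1, "x": 300, "y": 126, "z": 1, "wx": 20, "wy": -1.3, "wz": -7.3},
  {"grip": 1, "x": 304, "y": 127.5, "z": 1, "wx": 20, "wy": -1.3, "wz": -7.3},
  {"grip": 1, "x": 304, "y": 127.5, "z": 25, "wx": 20, "wy": -1.3, "wz": -7.3},
  {"grip": 1, "x": 304, "y": 127.5, "z": 60, "wx": 20, "wy": -1.3, "wz": -7.3},
  {"grip": 1, "x": 304, "y": 127.5, "z": 95, "wx": 20, "wy": -1.3, "wz": -7.3},
  {"grip": 1, "x": 304, "y": 127.5, "z": 118, "wx": 20, "wy": -1.3, "wz": -7.3},
  {"grip": 1, "x": 304, "y": 127.5, "z": 121, "wx": 20, "wy": -1.3, "wz": -7.3},
  {"grip": 1, "x": 304, "y": 127.5, "z": 121, "wx": 20, "wy": -1.3, "wz": -7.3},
])

```text
t: 6.1
ee_pos: [0.6666, 0.0184, 0.209]
tcp_rot: [-2.124, -1.918, 0.341]
ft_force: [0.3, 0.4, -2.8]
width: 0.0143
grasp_force: 30.0
```

```bash
python3 - <<'E'
from h import *
s=ctrl.read_state(); print(s["t"],s["ee_pos"],s["width"],s["ft_force"],s["qpos"])
rel(boardtcp(-.015,.05),Rt(-5.75,20));rel(boardtcp(-.004,.012),Rt(-5.75,20));rel(boardtcp(),Rt(-5.75,20))
a=ctrl.snapshot("side");b=ctrl.snapshot("top")
o=np.zeros((600,800,3),np.uint8)
a=a[90:250,200:380]; b=b[90:240,170:320]
o[:480,:540]=cv2.resize(a,(540,480),interpolation=cv2.INTER_CUBIC); o[:260,540:]=cv2.resize(b,(260,260),interpolation=cv2.INTER_CUBIC)
cv2.imwrite("pics/c2.png",o)
E
```

```text
6.1 [0.66658696 0.01836804 0.2089828 ] 0.014339078385564828 [ 0.28174056  0.40292169 -2.76488316] [ 0.16580821  0.72697184 -0.44309031  1.2899214   0.17957755  1.51890601
 -0.36681931]
xyz [1.3 0.5 0.3] w [-0.1  0.  -0.1]
xyz [ 1.3 23.9 32.2] w [-0.1  0.  -0.1]
xyz [ 1.3 31.7 42.1] w [-0.1  0.  -0.1]
```

View pics/c2.png

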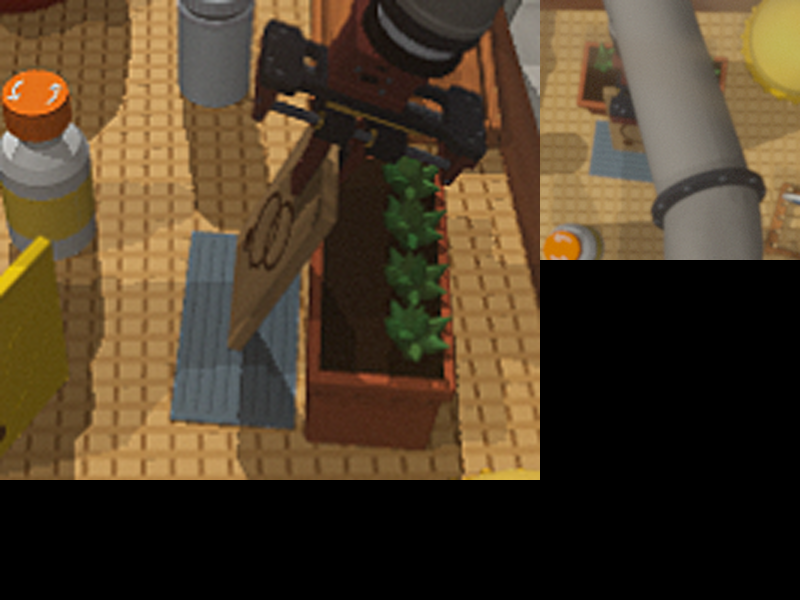

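The board hangs tilted over the mat with its tea rings outward at crop (270,235). The rosettes are clear of the gripper. Now I lower it.

Call:
arm_command([
  {"grip": 1, "x": 1, "y": 8, "z": 10, "wx": 0, "wy": 0, "wz": 0},
  {"grip": 1, "x": 1, "y": 16, "z": 22, "wx": 0, "wy": 0, "wz": 0},
  {"grip": 1, "x": 1, "y": 22, "z": 31, "wx": 0, "wy": 0, "wz": 0},
  {"grip": 1, "x": 1, "y": 26, "z": 38, "wx": 0, "wy": 0, "wz": 0},
  {"grip": 1, "x": 1, "y": 27, "z": 40, "wx": 0, "wy": 0, "wz": 0},
  {"grip": 1, "x": 1, "y": 27, "z": 41, "wx": 0, "wy": 0, "wz": 0},
  {"grip": 1, "x": 1, "y": 27, "z": 41, "wx": 0, "wy": 0, "wz": 0},
])

```text
t: 6.9
ee_pos: [0.6787, 0.0193, 0.1621]
tcp_rot: [-2.124, -1.92, 0.339]
ft_force: [0.1, -0.7, -3.1]
width: 0.0139
grasp_force: 30.0
```

```bash
python3 - <<'E'
from h import *
s=ctrl.read_state(); print(s["t"],s["ee_pos"],s["width"],s["ft_force"])
rel(boardtcp(),Rt(-5.75,20))
E
```

```text
6.9 [0.67869667 0.01933391 0.16211745] 0.013899890648533806 [ 0.12521581 -0.67274958 -3.09586877]
xyz [-0.9  4.4  2.2] w [-0. -0. -0.]
```

Down in small steps (pure world −z is y≈0.34, z≈0.94 per mm).

Call:
arm_command([
  {"grip": 1, "x": 0, "y": 0.3, "z": 1, "wx": 0, "wy": 0, "wz": 0},
  {"grip": 1, "x": 0, "y": 0.7, "z": 2, "wx": 0, "wy": 0, "wz": 0},
  {"grip": 1, "x": 0, "y": 1, "z": 3, "wx": 0, "wy": 0, "wz": 0},
  {"grip": 1, "x": 0, "y": 1, "z": 3, "wx": 0, "wy": 0, "wz": 0},
])

```text
t: 7.3
ee_pos: [0.6786, 0.0192, 0.1588]
tcp_rot: [-2.124, -1.92, 0.339]
ft_force: [1.2, -0.4, -3.5]
width: 0.014
grasp_force: 30.0
```

Call:
arm_command([
  {"grip": 1, "x": 0, "y": 0.3, "z": 1, "wx": 0, "wy": 0, "wz": 0},
  {"grip": 1, "x": 0, "y": 0.5, "z": 1.5, "wx": 0, "wy": 0, "wz": 0},
  {"grip": 1, "x": 0, "y": 0.5, "z": 1.5, "wx": 0, "wy": 0, "wz": 0},
])

```text
t: 7.6
ee_pos: [0.6787, 0.0192, 0.1585]
tcp_rot: [-2.124, -1.92, 0.339]
ft_force: [-1.1, -1.1, 4.1]
width: 0.0143
grasp_force: 30.0
```

Call:
arm_command([
  {"grip": 1, "x": 0, "y": -0.3, "z": -0.8, "wx": 0, "wy": 0, "wz": 0},
  {"grip": 1, "x": 0, "y": 0.6, "z": -1.1, "wx": 0, "wy": 0, "wz": 0},
  {"grip": 1, "x": 0, "y": 1.5, "z": -1.4, "wx": 0, "wy": 0, "wz": 0},
  {"grip": 1, "x": 0, "y": 2, "z": -1.6, "wx": 0, "wy": 0, "wz": 0},
  {"grip": 1, "x": 0, "y": 2, "z": -1.6, "wx": 0, "wy": 0, "wz": 0},
])

```text
t: 8.1
ee_pos: [0.6798, 0.0191, 0.1582]
tcp_rot: [-2.122, -1.919, 0.342]
ft_force: [-4.3, -1.2, 6.1]
width: 0.0138
grasp_force: 30.0
```

Call:
arm_command([
  {"grip": 1, "x": 0, "y": -0.3, "z": -0.9, "wx": 0, "wy": 0, "wz": 0},
  {"grip": 1, "x": 0, "y": -0.3, "z": -0.9, "wx": 0, "wy": 0, "wz": 0},
  {"grip": 1, "x": 0, "y": -0.3, "z": -0.9, "wx": 0, "wy": 0, "wz": 0},
])

```text
t: 8.4
ee_pos: [0.6809, 0.0192, 0.1586]
tcp_rot: [-2.124, -1.92, 0.339]
ft_force: [-1.7, 0.4, 1.2]
width: 0.0139
grasp_force: 30.0
```

```bash
python3 - <<'E'
from h import *
s=ctrl.read_state(); print(s["t"],s["ee_pos"],s["width"],s["ft_force"],s["moment"])
rel(boardtcp(),Rt(-5.75,20))
E
```

```text
8.4 [0.68088061 0.01915569 0.15857687] 0.013948068191629642 [-1.74057088  0.35462747  1.21788334] [ 0.08295367  0.51923375 -0.00653817]
xyz [-1.   1.1 -0.4] w [-0. -0. -0.]
```

Call:
arm_command([
  {"grip": 1, "x": 0, "y": 0.5, "z": -0.7, "wx": 0, "wy": 0, "wz": 0},
  {"grip": 1, "x": 0, "y": 1.2, "z": -0.9, "wx": 0, "wy": 0, "wz": 0},
  {"grip": 1, "x": 0, "y": 1.2, "z": -0.9, "wx": 0, "wy": 0, "wz": 0},
])

```text
t: 8.7
ee_pos: [0.6811, 0.0192, 0.1586]
tcp_rot: [-2.121, -1.919, 0.343]
ft_force: [-5.4, 0.5, -1.6]
width: 0.0141
grasp_force: 30.0
```

Call:
arm_command([
  {"grip": 0.65, "x": 0, "y": -0.5, "z": 0.3, "wx": 0, "wy": 0, "wz": 0},
  {"grip": 0.65, "x": 0, "y": -0.5, "z": 0.3, "wx": 0, "wy": 0, "wz": 0},
  {"grip": 0.65, "x": 0, "y": -0.5, "z": 0.3, "wx": 0, "wy": 0, "wz": 0},
  {"grip": 0.65, "x": 0, "y": -0.5, "z": 0.3, "wx": 0, "wy": 0, "wz": 0},
  {"grip": 0.65, "x": 0, "y": -0.5, "z": 0.3, "wx": 0, "wy": 0, "wz": 0},
])

```text
t: 9.2
ee_pos: [0.6821, 0.0189, 0.1594]
tcp_rot: [-2.125, -1.92, 0.338]
ft_force: [-0.3, -0.1, -0.4]
width: 0.0308
grasp_force: 0.0
```

Free. Retreat along the tool axis, slowly at first.

Call:
arm_command([
  {"grip": 0.65, "x": 0, "y": -0.5, "z": -10, "wx": 0, "wy": 0, "wz": 0},
  {"grip": 0.65, "x": 0, "y": -0.5, "z": -30, "wx": 0, "wy": 0, "wz": 0},
  {"grip": 0.65, "x": 0, "y": -0.5, "z": -60, "wx": 0, "wy": 0, "wz": 0},
  {"grip": 0.65, "x": 0, "y": -0.5, "z": -100, "wx": 0, "wy": 0, "wz": 0},
  {"grip": 0.65, "x": 0, "y": -0.5, "z": -120, "wx": 0, "wy": 0, "wz": 0},
  {"grip": 0.65, "x": 0, "y": -0.5, "z": -120, "wx": 0, "wy": 0, "wz": 0},
])

```text
t: 9.8
ee_pos: [0.7243, 0.0152, 0.2762]
tcp_rot: [-2.128, -1.923, 0.331]
ft_force: [-1.3, -0.5, -0.4]
width: 0.0308
grasp_force: 0.0
```

```bash
python3 - <<'E'
from h import *
s=ctrl.read_state(); print(s["t"],s["ee_pos"],s["qpos"])
a=ctrl.snapshot("side")
cv2.imwrite("pics/c3.png",cv2.resize(a[90:250,180:390],None,fx=3.5,fy=3.5,interpolation=cv2.INTER_CUBIC))
for yaw in(-5.75,18.9,40): rel([.433,.148,.30],Rt(yaw))
E
```

```text
9.8 [0.72434432 0.0152202  0.27616109] [ 0.12512223  0.78011895 -0.42483816  1.03021222  0.18329475  1.70866485
 -0.34111531]
xyz [ 103.  -293.    77.7] w [-19.8  -0.   -0. ]
xyz [ 103.  -293.    77.7] w [-19.5  -4.3 -24.4]
xyz [ 103.  -293.    77.7] w [-18.8  -8.  -45.3]
```

View pics/c3.png

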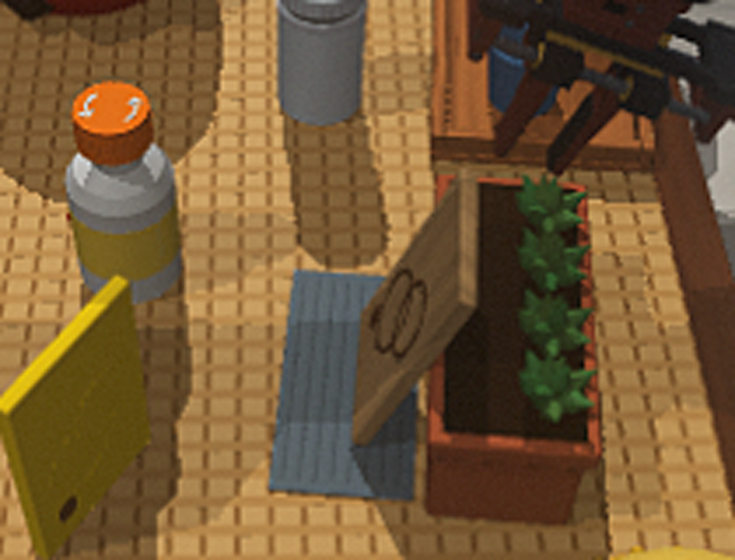

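```bash
python3 - <<'E'
from fit import *
np.set_printoptions(precision=4,suppress=True)
def om(f,c,r):
    h=cv2.cvtColor(cv2.imread(f),cv2.COLOR_BGR2HSV); m=(((h[...,0]<14)|(h[...,0]>172))&(h[...,1]>140)&(h[...,2]>60)).astype(np.uint8); z=np.zeros_like(m)
    u,v=c; z[v-r:v+r,u-r:u+r]=m[v-r:v+r,u-r:u+r]
    n,l,s,_=cv2.connectedComponentsWithStats(z); k=1+np.argmax(s[1:,4]); z=(l==k).astype(np.uint8); z=cv2.morphologyEx(z,cv2.MORPH_CLOSE,np.ones((7,7))); return z.astype(float)
C=cyl(.0295,.148,.181)
t=om("pics/top0.png",(184,233),22); s=om("pics/side0.png",(211,125),24); print(t.sum(),s.sum())
for it in([("top",t,C)],[("side",s,C)],[("top",t,C),("side",s,C)]): print(*fit(it,[.433,.148],2))
print(atz("top",[[124,175]],.146))
rel([.4335,.148,.30],Rt(-10)); 
E
```

```text
5.0 464.0
[0.4413 0.096 ] 0.9869733131717684
[0.4324 0.1497] 0.04587929862493134
[0.4324 0.1498] 1.0333211865770233
[[0.5969 0.3352 0.146 ]]
xyz [ 103.  -292.6   77.6] w [-19.8   0.7   4.2]
```

```bash
python3 - <<'E'
from fit import *
h=cv2.cvtColor(cv2.imread("pics/top0.png"),cv2.COLOR_BGR2HSV); print(h[229:238:3,178:190:4].tolist())
m=((h[...,0]<13)&(h[...,1]>190)).astype(np.uint8); z=np.zeros_like(m); z[210:256,165:206]=m[210:256,165:206]; z=cv2.morphologyEx(z,cv2.MORPH_CLOSE,np.ones((7,7)))
print(z.sum()); C=cyl(.0295,.148,.181)
print(*fit([("top",z.astype(float),C)],[.433,.148],2))
E
```

```text
[[[17, 240, 200], [16, 219, 200], [14, 145, 197]], [[17, 255, 200], [18, 255, 200], [17, 255, 201]], [[18, 255, 201], [17, 255, 201], [17, 255, 201]]]
0
[0.433 0.148] 1.0
```

Call:
arm_command([
  {"grip": 0.3, "x": 10, "y": -29, "z": 0, "wx": -2, "wy": 0, "wz": 0},
  {"grip": 0, "x": 25, "y": -73, "z": 10, "wx": -5, "wy": 0.2, "wz": 1},
  {"grip": 0, "x": 41, "y": -117, "z": 25, "wx": -8, "wy": 0.3, "wz": 2},
  {"grip": 0, "x": 57, "y": -161, "z": 40, "wx": -11, "wy": 0.4, "wz": 2.5},
  {"grip": 0, "x": 72, "y": -205, "z": 55, "wx": -14, "wy": 0.5, "wz": 3},
  {"grip": 0, "x": 88, "y": -249, "z": 68, "wx": -17, "wy": 0.6, "wz": 3.6},
  {"grip": 0, "x": 100, "y": -283, "z": 75, "wx": -19.5, "wy": 0.7, "wz": 4.2},
  {"grip": 0, "x": 103, "y": -292.5, "z": 77.5, "wx": -19.8, "wy": 0.7, "wz": 4.2},
  {"grip": 0, "x": 103, "y": -292.5, "z": 77.5, "wx": -19.8, "wy": 0.7, "wz": 4.2},
  {"grip": 0, "x": 103, "y": -292.5, "z": 77.5, "wx": -19.8, "wy": 0.7, "wz": 4.2},
])

```text
t: 10.85
ee_pos: [0.4334, 0.1466, 0.2989]
tcp_rot: [-2.406, -2.016, 0.006]
ft_force: [1.0, -1.0, 1.0]
width: 0.0879
grasp_force: 0.0
```

```bash
python3 - <<'E'
from fit import *
h=cv2.cvtColor(cv2.imread("pics/top0.png"),cv2.COLOR_BGR2HSV)
m=((h[...,0]<19)&(h[...,1]>190)&(h[...,2]>120)).astype(np.uint8); z=np.zeros_like(m); z[218:248,168:203]=m[218:248,168:203]; z=cv2.morphologyEx(z,cv2.MORPH_CLOSE,np.ones((7,7)))
n,l,s,_=cv2.connectedComponentsWithStats(z); z=(l==1+np.argmax(s[1:,4])); print(z.sum()); C=cyl(.0295,.148,.181)
print(*fit([("top",z.astype(float),C)],[.433,.148],2))
s=ctrl.read_state(); print(s["qpos"]); rel([.433,.1485,.164],Rt(-10))
E
```

```text
327
[0.43161823 0.15046524] 0.1778448369377631
[ 0.10042542  0.10036146 -0.59401872  1.94137086  0.06052495  1.12222859
 -0.69382226]
xyz [ 2.000e+00 -1.000e-01  1.349e+02] w [-0.3  0.1 -0.1]
```

Call:
arm_command([
  {"grip": 0, "x": 2.3, "y": -0.7, "z": 30, "wx": -0.3, "wy": 0, "wz": 0},
  {"grip": 0, "x": 2.3, "y": -0.7, "z": 65, "wx": -0.3, "wy": 0, "wz": 0},
  {"grip": 0, "x": 2.3, "y": -0.7, "z": 90, "wx": -0.3, "wy": 0, "wz": 0},
  {"grip": 0, "x": 2.3, "y": -0.7, "z": 105, "wx": -0.3, "wy": 0, "wz": 0},
  {"grip": 0, "x": 2.3, "y": -0.7, "z": 120, "wx": -0.3, "wy": 0, "wz": 0},
  {"grip": 0, "x": 2.3, "y": -0.7, "z": 132, "wx": -0.3, "wy": 0, "wz": 0},
  {"grip": 0, "x": 2.3, "y": -0.7, "z": 135, "wx": -0.3, "wy": 0, "wz": 0},
  {"grip": 0, "x": 2.3, "y": -0.7, "z": 135, "wx": -0.3, "wy": 0, "wz": 0},
])

```text
t: 11.65
ee_pos: [0.4322, 0.1497, 0.1639]
tcp_rot: [2.407, 2.018, -0.002]
ft_force: [0.4, 0.3, 0.4]
width: 0.0878
grasp_force: 0.0
```

```bash
python3 - <<'E'
from h import *
s=ctrl.read_state(); print(s["ee_pos"],s["qpos"],s["ft_force"])
a=ctrl.snapshot("side")
cv2.imwrite("pics/c4.png",cv2.resize(a[80:190,150:280],None,fx=5,fy=5,interpolation=cv2.INTER_CUBIC))
E
```

```text
[0.4322312  0.14967323 0.16386985] [ 0.0372205   0.27146734 -0.57934356  2.10162389  0.20301844  0.82236375
 -0.84004506] [0.37332399 0.31073787 0.37853842]
```

View pics/c4.png

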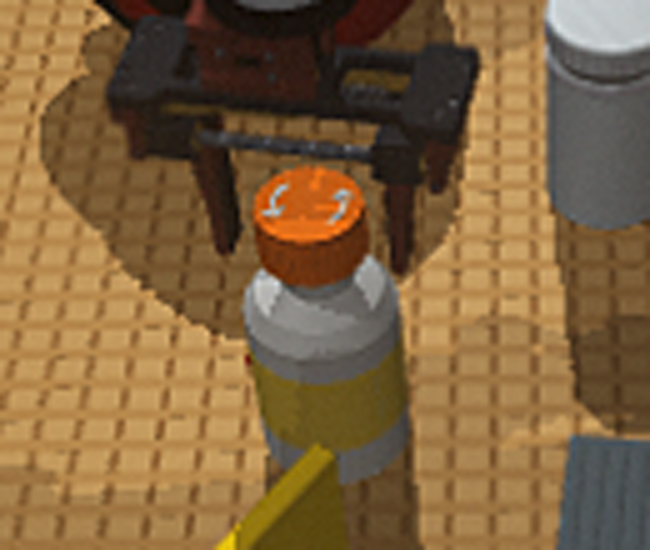

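The cap (crop 310,230) sits between the fingers with tips at (227,250) and (400,270), so it is centred. Closing.

Call:
arm_command([
  {"grip": 0.3, "x": 0, "y": 0, "z": 0, "wx": 0, "wy": 0, "wz": 0},
  {"grip": 0.4, "x": 0, "y": 0, "z": 0, "wx": 0, "wy": 0, "wz": 0},
  {"grip": 1, "x": 0, "y": 0, "z": 0, "wx": 0, "wy": 0, "wz": 0},
  {"grip": 1, "x": 0, "y": 0, "z": 0, "wx": 0, "wy": 0, "wz": 0},
  {"grip": 1, "x": 0, "y": 0, "z": 0, "wx": 0, "wy": 0, "wz": 0},
  {"grip": 1, "x": 0, "y": 0, "z": 0, "wx": 0, "wy": 0, "wz": 0},
  {"grip": 1, "x": 0, "y": 0, "z": 0, "wx": 0, "wy": 0, "wz": 0},
])

```text
t: 12.4
ee_pos: [0.4321, 0.1501, 0.1648]
tcp_rot: [2.405, 2.018, 0.001]
ft_force: [-1.3, -0.7, 3.8]
width: 0.0592
grasp_force: 30.0
```

Call:
arm_command([
  {"grip": 1, "x": 0, "y": 0, "z": 1.5, "wx": 0, "wy": 0, "wz": 0},
  {"grip": 1, "x": 0, "y": 0, "z": 3, "wx": 0, "wy": 0, "wz": 0},
  {"grip": 1, "x": 0, "y": 0, "z": 4.5, "wx": 0, "wy": 0, "wz": 0},
  {"grip": 1, "x": 0, "y": 0, "z": 5, "wx": 0, "wy": 0, "wz": 0},
  {"grip": 1, "x": 0, "y": 0, "z": 5, "wx": 0, "wy": 0, "wz": 0},
])

```text
t: 12.9
ee_pos: [0.4322, 0.1501, 0.16]
tcp_rot: [2.405, 2.018, 0.001]
ft_force: [-1.9, -1.3, 10.4]
width: 0.0591
grasp_force: 30.0
```

Call:
arm_command([
  {"grip": 1, "x": 0, "y": 0, "z": 0, "wx": 0, "wy": 0, "wz": -3},
  {"grip": 1, "x": 0, "y": 0, "z": 0, "wx": 0, "wy": 0, "wz": -8},
  {"grip": 1, "x": 0, "y": 0, "z": 0, "wx": 0, "wy": 0, "wz": -14},
  {"grip": 1, "x": 0, "y": 0, "z": 0, "wx": 0, "wy": 0, "wz": -20},
  {"grip": 1, "x": 0, "y": 0, "z": 0, "wx": 0, "wy": 0, "wz": -26},
  {"grip": 1, "x": 0, "y": 0, "z": 0, "wx": 0, "wy": 0, "wz": -32},
  {"grip": 1, "x": 0, "y": 0, "z": 0, "wx": 0, "wy": 0, "wz": -38},
  {"grip": 1, "x": 0, "y": 0, "z": 0, "wx": 0, "wy": 0, "wz": -44},
  {"grip": 1, "x": 0, "y": 0, "z": 0, "wx": 0, "wy": 0, "wz": -50},
  {"grip": 1, "x": 0, "y": 0, "z": 0, "wx": 0, "wy": 0, "wz": -56},
  {"grip": 1, "x": 0, "y": 0, "z": 0, "wx": 0, "wy": 0, "wz": -61},
  {"grip": 1, "x": 0, "y": 0, "z": 0, "wx": 0, "wy": 0, "wz": -61},
  {"grip": 1, "x": 0, "y": 0, "z": 0, "wx": 0, "wy": 0, "wz": -61},
])

```text
t: 14.2
ee_pos: [0.4325, 0.1506, 0.1601]
tcp_rot: [1.048, 2.959, 0.0]
ft_force: [-1.9, -0.3, 9.6]
width: 0.059
grasp_force: 30.0
```

```bash
python3 - <<'E'
from h import *
s=ctrl.read_state(); print(s["t"],s["ee_pos"],s["qpos"],s["ft_force"],s["moment"],s["width"])
a=ctrl.snapshot("side")
cv2.imwrite("pics/c5.png",cv2.resize(a[80:190,150:280],None,fx=5,fy=5,interpolation=cv2.INTER_CUBIC))
E
```

```text
14.2 [0.43245968 0.15056254 0.16014625] [ 0.20785867  0.3196482  -0.78670406  2.09599291  0.30648546  0.83798058
  0.12920489] [-1.86540188 -0.32423765  9.62209133] [-0.09779417  0.23307546  0.05068069] 0.05900118065623864
```

View pics/c5.png

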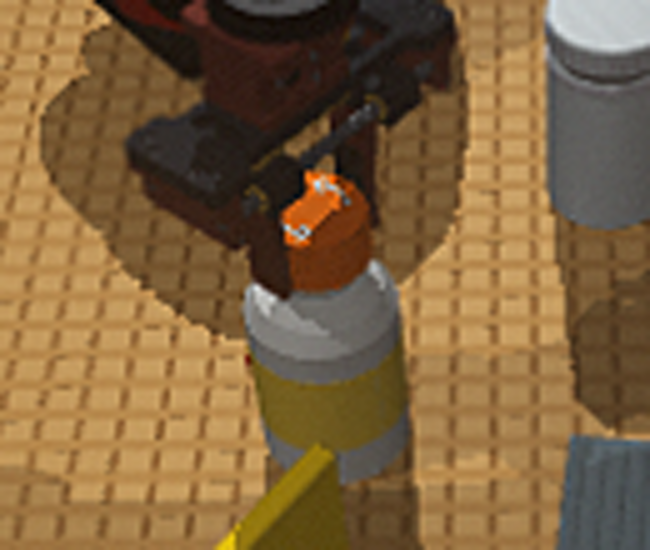

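Call:
arm_command([
  {"grip": 1, "x": 0, "y": 0, "z": -2, "wx": 0, "wy": 0, "wz": 0},
  {"grip": 1, "x": 0, "y": 0, "z": -4, "wx": 0, "wy": 0, "wz": 0},
  {"grip": 1, "x": 0, "y": 0, "z": -6, "wx": 0, "wy": 0, "wz": 0},
  {"grip": 1, "x": 0, "y": 0, "z": -8, "wx": 0, "wy": 0, "wz": 0},
  {"grip": 1, "x": 0, "y": 0, "z": -8, "wx": 0, "wy": 0, "wz": 0},
])

```text
t: 14.75
ee_pos: [0.4318, 0.1498, 0.1673]
tcp_rot: [1.049, 2.96, -0.002]
ft_force: [-0.6, -0.6, -0.3]
width: 0.0592
grasp_force: 30.0
```

Call:
arm_command([
  {"grip": 1, "x": 0, "y": 0, "z": -8, "wx": 0, "wy": 0, "wz": 0},
  {"grip": 1, "x": 0, "y": 0, "z": -18, "wx": 0, "wy": 0, "wz": 0},
  {"grip": 1, "x": 0, "y": 0, "z": -28, "wx": 0, "wy": 0, "wz": 0},
  {"grip": 1, "x": 0, "y": 0, "z": -40, "wx": 0, "wy": 0, "wz": 0},
  {"grip": 1, "x": 0, "y": 0, "z": -55, "wx": 0, "wy": 0, "wz": 0},
  {"grip": 1, "x": 0, "y": 0, "z": -70, "wx": 0, "wy": 0, "wz": 0},
  {"grip": 1, "x": 0, "y": 0, "z": -82, "wx": 0, "wy": 0, "wz": 0},
  {"grip": 1, "x": 0, "y": 0, "z": -90, "wx": 0, "wy": 0, "wz": 0},
  {"grip": 1, "x": 0, "y": 0, "z": -90, "wx": 0, "wy": 0, "wz": 0},
  {"grip": 1, "x": 0, "y": 0, "z": -90, "wx": 0, "wy": 0, "wz": 0},
])

```text
t: 15.75
ee_pos: [0.4317, 0.15, 0.2573]
tcp_rot: [1.049, 2.96, -0.002]
ft_force: [-0.7, 0.3, -0.5]
width: 0.0596
grasp_force: 30.0
```

```bash
python3 - <<'E'
from h import *
s=ctrl.read_state(); print(s["t"],s["ee_pos"],s["ft_force"],s["width"],s["grasp_force"],s["dq"].round(3))
a=ctrl.snapshot("side")
cv2.imwrite("pics/c6.png",cv2.resize(a[60:260,150:390],None,fx=3,fy=3,interpolation=cv2.INTER_CUBIC))
E
```

```text
15.75 [0.43166973 0.14995362 0.25730263] [-0.69673449  0.29316841 -0.51325876] 0.05963357880403019 29.99983639921993 [-0.004  0.009  0.003  0.01   0.002 -0.001 -0.   ]
```

View pics/c6.png

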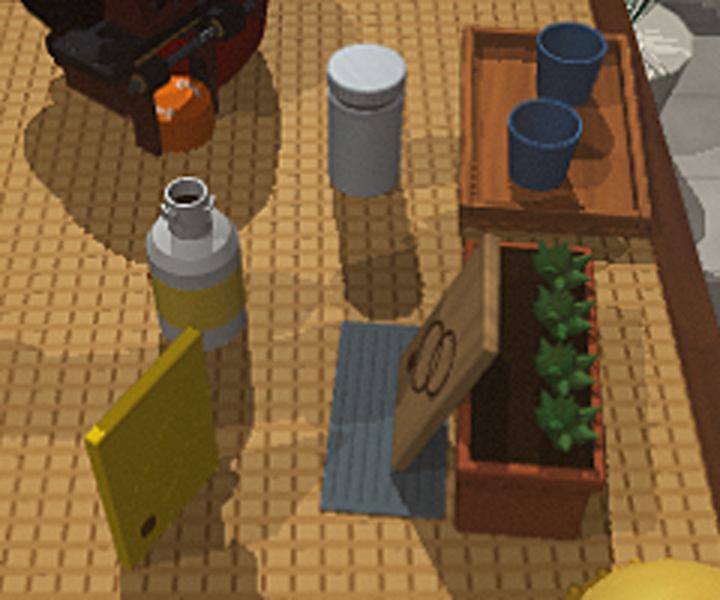

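The jar stands open at (190,270), the cap is held upright above it at (183,115), and the board leans on the planter rim at (450,355). Handing in.

```bash
python3 -c "
from plant import ctrl
print(ctrl.job_done())"
```

```text
the job is handed in; nothing more can be done
None
```

The job is handed in at about 16 s: the board leans at about 20° on the mat against the planter rim, stained face outward, and the cap is held upright about 7 cm above the open jar; the verdict was not reported.

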